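Lock the swivel stand and open the safety-capped medicine bottle

TASK

Take the steel locking pin out of its parking block and push it all the way home through the hole in the ear of the swivelling bottle stand, so that the bottle can no longer turn. Then press the bottle's push-and-turn safety cap down, twist it counter-clockwise (seen from above) until it is free, and lift it off. Finish while holding the cap level and still, straight above the open bottle and a good five centimetres clear of it, with the pin still home and the bowl, jar and glove carton left where they stand.

Things in the scene. Friction and masses are not known exactly. Their poses are not given: they have to be found in the camera images.
- stand: Fixed grey foot of the swivel stand: a plate 170 x 110 x 20 mm on the table. Origin on the table under the bottle's axis; x axis along the plate towards the hole, which lies 78 mm from the bottle's axis; z up. The plate reaches from x = -60 to +110 mm, y = +-55 mm. A 12 mm hole runs down through it under the ear's hole.
- holder (a joint): Turn of the aluminium holder with the bottle about the bottle's vertical axis, rad, counter-clockwise from above positive; 0 at the start, when the ear's hole is right above the foot's hole. Turns almost freely (0.01 N m) until the pin locks it (then about 0.04 rad of play). Turntable disc 88 mm across; its top and the ear's top are 30 mm above the table.
- hole (a point): Centre of the upper mouth of the hole in the holder's ear, 30 mm above the table. The ear is a square 34 x 34 mm, 8 mm thick; hole 12 mm across with a 2 mm chamfer, vertical; 2 mm below the ear it continues in the foot's 12 mm hole down to the table. Moves with the holder.
- mouth (a point): Centre of the bottle's rim, on the bottle's axis, 120 mm above the table; z up, x axis towards the ear's hole. A white spring-loaded insert 22 mm across stands 6 mm out of the rim under the cap. Moves with the holder.
- cap: White safety cap: round, ribbed, 46 mm across, 29 mm high, 30 g. Origin at the centre of its open underside, z up; x axis along the mouth's x axis while locked. Locked, its origin is 105 mm above the table (15 mm below the rim). Grip it across its sides from above, with about 30 to 45 N so that it does not slip; it is round, any yaw will do.
- pin: Steel locking pin, upright in the parking block, 86 mm long, about 120 g. Origin at the centre of its tip (lower end), z up the pin. Rod 9 mm across for the lowest 26 mm, chamfered tip; then a collar 22 mm across, 4 mm thick, that rests on the ear when home (tip then 4 mm above the table); then a round handle 18 mm across from 30 to 86 mm above the tip.
- pin_tip (a point): Centre of the pin's tip; same as the pin's origin.
- park: The fixed grey plastic parking block, 70 x 70 x 40 mm, with one central 12 mm hole, 32 mm deep, open at the top, in which the pin stands. Origin at the centre of its underside, on the table.
- dish: Bystander: a steel bowl 110 mm across, 45 mm high; origin under its centre.
- jar: Bystander: a jar 70 mm across, 90 mm high; origin under its centre.
- carton: Bystander: a glove dispenser carton 120 x 230 x 65 mm, opening on top,; origin under its centre.
- bottle_foot (a point): Centre of the amber bottle's underside, on the turntable, 30 mm above the table. Bottle 66 mm across up to 80 mm above the table, then sloping to a neck 28 mm across from 96 to 120 mm; a low collar 71 mm across and 14 mm high holds it.
- cap_top (a point): Centre of the cap's flat top, 134 mm above the table when locked. Catches hold the cap until it is pressed 3 mm or more down against a spring (4 N, plus 1 N per mm; stops at 6 mm; 5 mm is a good press). Kept down, it is turned counter-clockwise from above by 50 to 120 degrees (70 is good; clockwise is blocked) and then lifts straight off.
Things that resemble listed ones, but are neither listed nor needed, are in the scene too. What is shaped like the cap but brown or yellow is not meant.

How it is judged:
On the way, in this order (a step that is already met when the one before it is completed fails the run):
1. the pin is home through the ear and the foot (z of pin_tip in the frame of hole below -0.02 m and horizontal distance between pin_tip and hole below 0.005 m and angle between pin's own z axis and vertical below 0.2 rad), for 0.1 s.
2. the cap, pressed down, is turned past the catches (z of cap in the frame of mouth below -0.0167 m and angle between the x axis of cap and the x axis of mouth, either way round above 0.45 rad), for 0.02 s.
At the end, for the whole second after the job is handed in: The fingers hold the cap still and level (within 0.3 rad), its underside 25 to 150 mm above the rim, within 30 mm of the bottle's axis, touching neither stand, bottle nor pin; the pin's tip is at least 20 mm below the ear's top, within 5 mm of the hole's centre (z of cap in the frame of mouth between 0.025 and 0.15 m and horizontal distance between cap and mouth below 0.03 m and angle between cap's own z axis and vertical below 0.3 rad and linear speed of cap below 0.03 m/s and contact force between the fingers and cap above 1 N and contact force between cap and stand below 0.1 N and contact force between cap and pin below 0.1 N and z of pin_tip in the frame of hole below -0.02 m and horizontal distance between pin_tip and hole below 0.005 m); the arm keeps its last pose, push and grip.
It fails at once if a bystander (dish, jar or carton) is pushed more than 20 mm (distance of any of dish, jar, carton from where it was at the start of the episode above 0.02 m).
It also fails if it takes over 54 s, if anything falls off the work surface, if the arm or the gripper's body presses on something with over 40 N, if the wrist force passes 120 N, or if a joint passes its speed limit or range.

ROBOT

A 6-joint arm with a two-finger parallel gripper is mounted at the origin on the work surface. World frame = base frame: x ahead of the robot, y to its left, z up, the work surface at z = 0. Lengths are in m, angles in rad, forces in N, time in s.
With the tool pointing down it reaches from about 0.375 to 0.9 m from the base axis. Payload 3.1 kg.
Tool frame: the origin (TCP) lies midway between the tips of the shut fingers; the grasp point (between the pads) lies 19 mm behind it; x points along the fingers, z is the direction in which the jaws open and shut, and the axes are right-handed (so a half turn about x gives the same grasp; the last joint's range is limited). The gripper opens to 87 mm and grips with 3 to 60 N. Pads are 19 mm wide; open, the fingers measure 117 mm over their backs; the gripper's body (75 mm by 190 mm) begins 51 mm behind the grasp point.
Start: joints at [-1.45, 0.527, 1.433, -0, 1.181, -0.178], TCP at [0.185, -0.597, 0.223] pointing down, gripper open.
Joint ranges: [-3.08, 3.08], [-0.75, 2.2], [0.22, 2.44], [-1.43, 4.57], [0, 2.65], [-2.85, 2.85]. Speed limits (rad/s): [2.79, 2.79, 3.14, 3.14, 3.14, 3.14].

INTERFACE

Orientations are given as a unit quaternion [x, y, z, w].
In Python, from rig import robot, optics, workorder gives the robot as it stands.
- The arm moves only by the tool arm_command, never from a script. Its argument "plan" is a list of rows, each a list of 7 numbers: the shift along the tool's x, y, z in cm, then the turn, a rotation vector about the tool's x, y, z in rad, then the finger opening in cm, from 0 to 8.7. In form: [[x, y, z, ax, ay, az, gripper], ...]. A call has 1 to 12 rows; each row shifts and turns the pose as measured when the row begins, along the tool's axes as they then stand; what a row does not reach is not made up. A row lasts 1/8 s, in which the tool goes at most 62.5 mm and 10.7 degrees, less where a joint would pass 70% of its speed; a pose out of reach is approached as far as the arm can. A call with a gripper value outside its range is refused whole. The fingers move at their own pace and stop on an object; "grip_force" is the grip in N (left out, the last holds). Time passes only in rows, so rows that do not move let the fingers close. It gives the time, the measured TCP pose, the force and the opening at its end, in the units of the state.
- robot.get_obs(): the state, without advancing time (a new reading comes with each control period).
- optics.camera(name): name is "scene" or "top" or "wrist"; returns (picture, depth): 384x512x3 uint8, blue, green, red; 384x512 float32, m along the optical axis (not along the pixel's ray), 0 where there is no reading.
- optics.camera_info(name): a dict with "mtx" (3x3 intrinsics, pixels), "position" and "rotation" of the camera in the world; the wrist camera has in their place "tool_from_camera" (4x4, takes a point from camera to tool coordinates, whose origin is the TCP and whose axes are the tool frame's). Camera axes: x right, y down, z forward; pixel columns grow to the right and rows downward; lengths in m; the calibration is good to about 2 mm. A picture is of the moment at which its call begins: read the wrist's pose just before it. camera_info takes no time and is no camera call.
- workorder.hand_in(): hands the job in, once; it reports no verdict.
The state is a dict: "time": time; "q": joint angles; "joint_velocities": joint speeds; "joint_torque": joint torques, N m; "position": TCP position; "tool_rot": TCP orientation; "ft_force": force on the tool from outside, world axes, zero at the start; "moment": the same for the moment, N m; "grip_width": finger opening in m.
Only numpy, scipy, OpenCV 4.12 (cv2) and the standard library are available. Lean on these libraries where they do the work, as an engineer would, in place of code of your own. Each camera call takes 0.05 s, during which the arm holds its last target. There are 200 camera calls.

## Working session

There is one attempt and no reset: what is moved stays moved. The work goes in short steps, Python scripts to look and compute and a tool call to move; the robot and the scene stay as the last step left them, time stands still between calls to the robot, and variables do not carry over. Pictures are saved under pics/ and viewed, about 8 in all and at most 12, crops included, and the job is handed in when it is done.

Besides the shell and the picture viewer there is one more tool, called after "Request:" by a JSON object that holds its "op" and its "data", one argument or row to a line. arm_command: Moves the arm, as the interface text tells. Its arguments: {"type":"object","properties":{"plan":{"type":"array"},"grip_force":{"type":"number"}},"required":["plan"]}

```bash
mkdir -p pics; ls; cat > h.py <<'E'
import numpy as np, cv2
from scipy.spatial.transform import Rotation as R
from rig import robot, optics, workorder
def cam(name):
    o=robot.get_obs(); p,d=optics.camera(name); i=optics.camera_info(name)
    K=np.array(i["mtx"])
    if name=="wrist":
        T=np.eye(4); T[:3,:3]=R.from_quat(o["tool_rot"]).as_matrix(); T[:3,3]=o["position"]
        T=T@np.array(i["tool_from_camera"])
    else:
        T=np.eye(4); r=np.array(i["rotation"])
        T[:3,:3]=r if r.shape==(3,3) else R.from_quat(r).as_matrix(); T[:3,3]=i["position"]
    return p,d,K,T
def ray(u,v,K,T,z):
    r=T[:3,:3]@np.linalg.inv(K)@np.array([u,v,1.]); c=T[:3,3]
    return c+r*(z-c[2])/r[2]
def cloud(d,K,T):
    v,u=np.indices(d.shape); P=np.stack([u,v,np.ones_like(u)],-1)@np.linalg.inv(K).T*d[...,None]
    return P@T[:3,:3].T+T[:3,3]
def show(p): 
    o=robot.get_obs(); print({k:np.round(o[k],4).tolist() for k in ("time","position","tool_rot","ft_force","grip_width","q")})
E
python3 - <<'E'
from h import *
show(0)
a=cam("top");b=cam("scene")
cv2.imwrite("pics/top.png",cv2.resize(a[0],(800,600)));cv2.imwrite("pics/scene.png",cv2.resize(b[0],(800,600)))
print(a[3],a[2],b[3])
print(R.from_quat(robot.get_obs()["tool_rot"]).as_matrix().round(3)); print(optics.camera_info("wrist"))
E
```

```text
pics
{'time': 0.0, 'position': [0.1845, -0.5964, 0.2216], 'tool_rot': [0.4203, 0.5696, -0.4192, 0.5685], 'ft_force': [-0.6575, -0.4841, -0.1648], 'grip_width': 0.0872, 'q': [-1.4495, 0.5285, 1.4339, -0.0, 1.1814, -0.1785]}
[[ 0.02051208 -0.99610464  0.08576009  0.43919852]
 [-0.9997777  -0.0200176   0.00662199  0.01416784]
 [-0.00487948 -0.08587685 -0.99629381  1.7782255 ]
 [ 0.          0.          0.          1.        ]] [[496.99261495   0.         259.0460013 ]
 [  0.         496.99261495 194.44036512]
 [  0.           0.           1.        ]] [[-0.84708152  0.40161069 -0.34808296  1.02387793]
 [ 0.53112324  0.66311985 -0.52742788  0.70460529]
 [ 0.01900004 -0.63164937 -0.77502134  1.11068572]
 [ 0.          0.          0.          1.        ]]
[[-0.     0.955  0.295]
 [ 0.002  0.295 -0.955]
 [-1.     0.    -0.002]]
{'mtx': array([[334.61389164,   0.        , 255.85235933],
       [  0.        , 334.61389164, 193.34054976],
       [  0.        ,   0.        ,   1.        ]]), 'tool_from_camera': array([[-1.51250692e-04, -2.89069363e-01,  9.57308143e-01,
        -1.62704422e-01],
       [-3.00300777e-04, -9.57308098e-01, -2.89069396e-01,
         7.95395545e-02],
       [ 9.99999943e-01, -3.31202325e-04,  5.79857578e-05,
         1.63955706e-03],
       [ 0.00000000e+00,  0.00000000e+00,  0.00000000e+00,
         1.00000000e+00]])}
```

View pics/top.png

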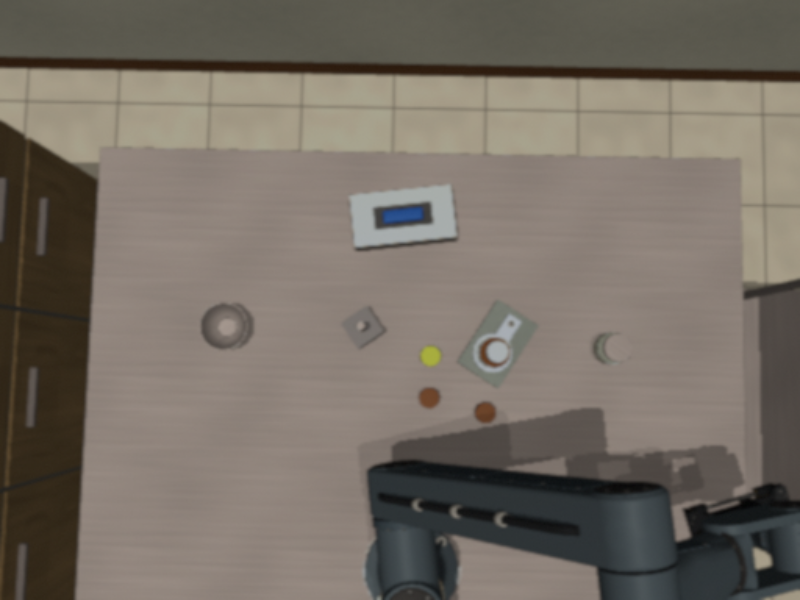

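View pics/scene.png

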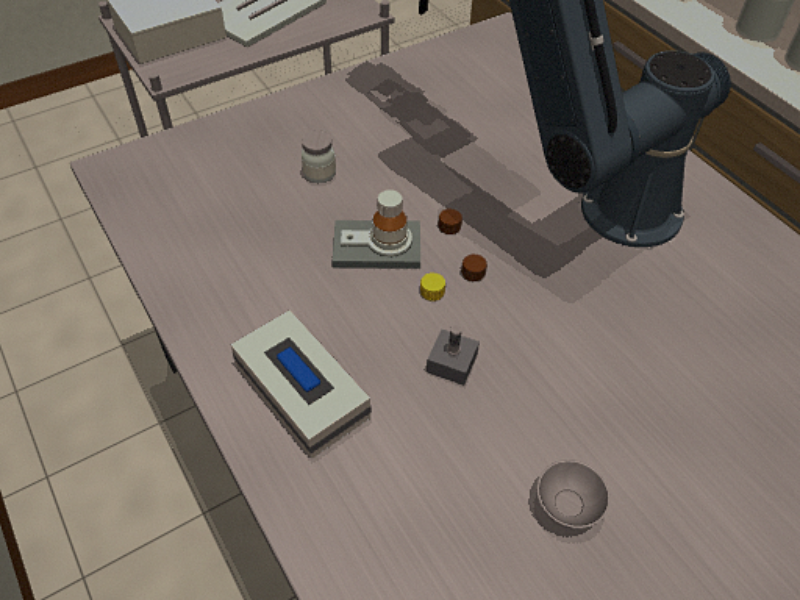

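The top view (800x600) shows what could be mistaken for the targets:
- **Cap:** the white cap on the bottle is at (497,351). The lookalikes are yellow at (430,355) and brown at (429,397) and (485,411). The jar lid at (615,348) is not the cap. I choose the white one, as described.
- **Pin and block:** the only pin and block are at (363,326).
- **Ear hole:** it is at (512,323).

Next I'll measure these.

```bash
python3 - <<'E'
from h import *
s=1.5625
for n in("top","scene"):
    p,d,K,T=cam(n); C=cloud(d,K,T)
    pts={"top":dict(pin=(363,326,.094),cap=(498,351,.134),hole=(512,323,.03),blk=(363,327,.04)),"scene":dict(pin=(455,333,.094),cap=(390,197,.134),hole=(350,238,.03))}[n]
    for k,(u,v,z) in pts.items():
        print(n,k,ray(u/s,v/s,K,T,z).round(4),C[int(v/s),int(u/s)].round(4))
    # cloud estimates
    hi=lambda c,r,z0,z1:C[(np.hypot(C[...,0]-c[0],C[...,1]-c[1])<r)&(C[...,2]>z0)&(C[...,2]<z1)&(d>0)]
    a=ray(*[x/s for x in pts["cap"][:2]],K,T,.134); b=ray(*[x/s for x in pts["pin"][:2]],K,T,.094)
    for nm,q in(("cap",hi(a,.05,.125,.145)),("pin",hi(b,.04,.075,.105)),("blk",hi(b,.07,.03,.05))):
        if len(q): print(nm,len(q),q.mean(0).round(4),q.min(0).round(3),q.max(0).round(3))
p,d,K,T=cam("top"); g=cv2.cvtColor(p,cv2.COLOR_BGR2HSV)
cv2.imwrite("pics/crop.png",np.hstack([cv2.resize(p[185:235,210:260],(400,400),interpolation=2),cv2.resize(p[185:250,290:355],(400,400),interpolation=2)]))
E
```

```text
top pin [0.534  0.1151 0.094 ] [0.5359 0.1159 0.0982]
top cap [ 0.4846 -0.1739  0.134 ] [ 0.4866 -0.1712  0.1369]
top hole [ 0.5512 -0.2167  0.03  ] [ 0.5552 -0.2174  0.0063]
top blk [0.5348 0.1182 0.04  ] [0.5325 0.1158 0.0989]
cap 156 [ 0.4845 -0.1731  0.1336] [ 0.463 -0.196  0.125] [ 0.507 -0.151  0.144]
pin 24 [0.5346 0.119  0.0958] [0.526 0.11  0.075] [0.543 0.126 0.103]
blk 362 [0.535  0.1194 0.0402] [0.49  0.073 0.03 ] [0.581 0.165 0.05 ]
scene pin [0.5362 0.1234 0.094 ] [0.5387 0.1256 0.0987]
scene cap [ 0.481  -0.1744  0.134 ] [ 0.4845 -0.172   0.1379]
scene hole [ 0.5503 -0.2095  0.03  ] [ 0.546  -0.2179  0.0216]
cap 180 [ 0.4857 -0.1686  0.1345] [ 0.461 -0.196  0.125] [ 0.508 -0.148  0.142]
pin 73 [0.5372 0.1242 0.0932] [0.527 0.112 0.076] [0.545 0.132 0.105]
blk 557 [0.5389 0.1267 0.0414] [0.486 0.074 0.03 ] [0.584 0.17  0.05 ]
```

View pics/crop.png

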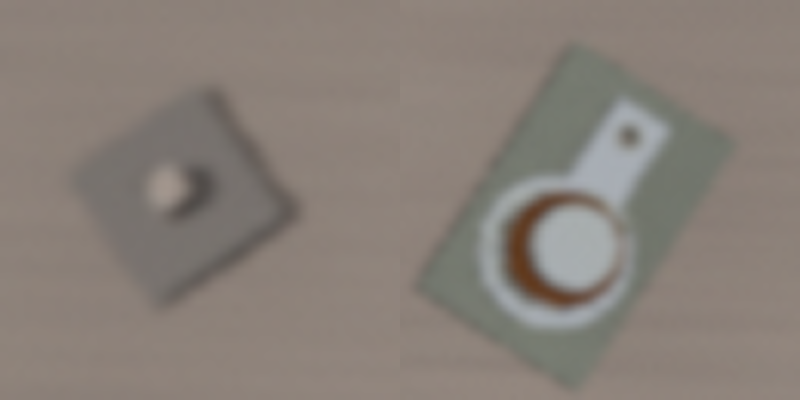

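The left crop shows the pin's bright top in its grey block. The right crop shows the white cap on the amber bottle, with the ear hole up and to the right. The world estimates are:

| Feature | x (m) | y (m) |
|---|---|---|
| Pin | 0.536 | 0.120 |
| Cap | 0.485 | -0.171 |
| Hole | 0.551 | -0.214 |

The hole-to-cap distance comes out at 79 mm against the 78 mm given. I'll set the tool's y axis along the plate so the gripper body's narrow side faces the bottle, then move above the pin.

Request:
{"op": "arm_command", "data": {
  "plan": [
    [-0.5,0,0,0.175,0,0,8.7],
    [-0.5,0,0,0.175,0,0,8.7],
    [0,0,0,0.175,0,0,8.7],
    [0,0,0,0.175,0,0,8.7],
    [0,0,0,0.175,0,0,8.7],
    [0,-0.7,-6,0,0,0,8.7],
    [0,-0.7,-6,0,0,0,8.7],
    [0,-0.7,-6,0,0,0,8.7],
    [0,-0.7,-6,0,0,0,8.7],
    [0,-0.7,-6,0,0,0,8.7],
    [0,-0.7,-6,0,0,0,8.7],
    [0,-0.7,-6,0,0,0,8.7]
  ],
  "grip_force": 40
}}

```text
time: 1.75
position: [0.3879, -0.2183, 0.2314]
tool_rot: [0.629, 0.324, -0.627, 0.326]
ft_force: [0.8, -0.8, 0.3]
grip_width: 0.0871
```

```bash
cat >> h.py <<'E'
def go(w,yaw=None):
    o=robot.get_obs(); M=R.from_quat(o["tool_rot"]).as_matrix()
    t=(M.T@(np.array(w)-o["position"]))*100
    print("tool delta cm",t.round(2),"yaw_y",np.arctan2(M[1,1],M[0,1]).round(3),"down tilt in tool (rotvec to fix)",(M.T@np.cross(M[:,0],[0,0,-1])).round(4))
E
python3 -c "
from h import *
show(0); go([.536,.12,.2])"
```

```text
{'time': 1.75, 'position': [0.3879, -0.2183, 0.2314], 'tool_rot': [0.6286, 0.3238, -0.6273, 0.3263], 'ft_force': [0.8139, -0.828, 0.3406], 'grip_width': 0.0871, 'q': [-0.7651, 0.2714, 1.8562, 0.0007, 1.0101, 1.4207]}
tool delta cm [  3.11  -7.45 -36.18] yaw_y -0.615 down tilt in tool (rotvec to fix) [-0.     -0.     -0.0039]
```

Request:
{"op": "arm_command", "data": {
  "plan": [
    [0.3,-1.2,-5.8,0,0,0,8.7],
    [0.5,-1.2,-5.8,0,0,0,8.7],
    [0.5,-1.2,-5.8,0,0,0,8.7],
    [0.5,-1.2,-5.8,0,0,0,8.7],
    [0.5,-1.2,-5.8,0,0,0,8.7],
    [0.5,-1.0,-5.0,0,0,0,8.7],
    [0.3,-0.4,-2.2,0,0,0,8.7],
    [0,0,0,0,0,0,8.7]
  ]
}}

```text
time: 2.75
position: [0.5431, 0.1351, 0.2002]
tool_rot: [0.629, 0.324, -0.624, 0.331]
ft_force: [0.1, -0.8, -1.0]
grip_width: 0.0869
```

```bash
python3 - <<'E'
from h import *
show(0); go([.536,.12,.2])
p,d,K,T=cam("wrist"); C=cloud(d,K,T); np.savez("w1.npz",p=p,d=d,K=K,T=T)
q=C[(C[...,2]>.075)&(C[...,2]<.11)&(np.hypot(C[...,0]-.536,C[...,1]-.12)<.05)]
if len(q): print(len(q),q.mean(0),q.min(0),q.max(0))
i=np.linalg.inv(T)@np.array([.536,.12,.094,1]); print((K@i[:3]/i[2]))
cv2.imwrite("pics/w1.png",p)
E
```

```text
{'time': 2.75, 'position': [0.5431, 0.1351, 0.2002], 'tool_rot': [0.6293, 0.3239, -0.6244, 0.3305], 'ft_force': [0.1468, -0.8231, -0.9659], 'grip_width': 0.0869, 'q': [0.0472, 0.4642, 1.6291, -0.0064, 1.0381, 2.2298]}
tool delta cm [0.02 0.28 1.64] yaw_y -0.609 down tilt in tool (rotvec to fix) [ 0.     -0.0019 -0.0114]
502 [0.53903595 0.11887176 0.09697042] [0.52845566 0.1105767  0.07507168] [0.54632394 0.12850575 0.10262235]
[274.51784712 191.1474763    1.        ]
```

View pics/w1.png

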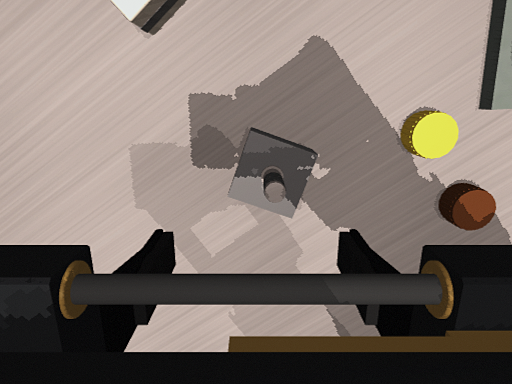

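The wrist view shows the pin's top at about (275,190), which agrees with the predicted (274.5,191). The block sits upright around it, and the yellow and brown caps are off to the right. I'll correct sideways and descend with the jaws open.

Request:
{"op": "arm_command", "data": {
  "plan": [
    [0,0.3,1.6,0,0,-0.011,8.7],
    [2,0,0,0,0,0,6],
    [3,0,0,0,0,0,5],
    [2,0,0,0,0,0,5],
    [0,0,0,0,0,0,5]
  ]
}}

```text
time: 3.42
position: [0.5327, 0.1087, 0.1306]
tool_rot: [-0.628, -0.324, 0.629, -0.324]
ft_force: [-0.5, -1.5, -0.1]
grip_width: 0.0556
```

```bash
python3 - <<'E'
from h import *
show(0); go([.5365,.1195,.061])
p,d,K,T=cam("wrist"); C=cloud(d,K,T)
q=C[(C[...,2]>.085)&(C[...,2]<.11)&(np.hypot(C[...,0]-.536,C[...,1]-.12)<.03)]
print(len(q),np.median(q,0),q.min(0),q.max(0))
cv2.imwrite("pics/w2.png",p)
E
```

```text
{'time': 3.425, 'position': [0.5327, 0.1087, 0.1306], 'tool_rot': [-0.628, -0.324, 0.629, -0.324], 'ft_force': [-0.4707, -1.4609, -0.0691], 'grip_width': 0.0556, 'q': [-0.0039, 0.5488, 1.7226, -0.0009, 0.8715, 2.1865]}
tool delta cm [ 6.96 -0.31 -1.11] yaw_y -0.619 down tilt in tool (rotvec to fix) [-0.      0.0013  0.0007]
816 [0.53888338 0.11788184 0.10020933] [0.52813565 0.11046068 0.08501905] [0.54662892 0.1283522  0.10217188]
```

View pics/w2.png

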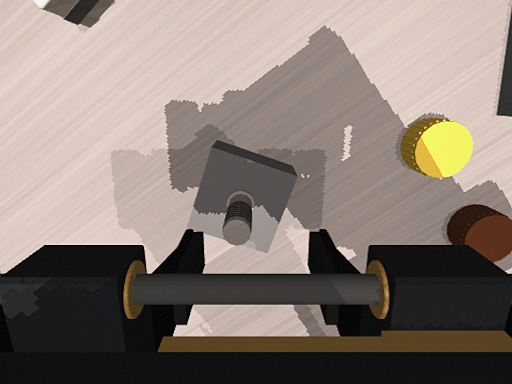

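The pin's top is at (237,232). The jaw midline is near 255, so the tool needs about -1.1 cm along z, which agrees with the computed value. I'll correct and descend.

Request:
{"op": "arm_command", "data": {
  "plan": [
    [0,-0.3,-1.1,0,0,0,5],
    [0,0,0,0,0,0,5]
  ]
}}

```text
time: 3.72
position: [0.5389, 0.1189, 0.1336]
tool_rot: [0.63, 0.322, -0.628, 0.324]
ft_force: [-0.4, 0.2, 0.3]
grip_width: 0.0505
```

```bash
python3 - <<'E'
from h import *
show(0); go([.537,.119,.063])
p,d,K,T=cam("wrist"); C=cloud(d,K,T)
q=C[(C[...,2]>.097)&(C[...,2]<.11)&(np.hypot(C[...,0]-.536,C[...,1]-.12)<.03)]
print(len(q),np.median(q,0),(q.min(0)+q.max(0))/2); go((q.min(0)+q.max(0))/2)
q=C[(C[...,2]>.035)&(C[...,2]<.05)&(np.hypot(C[...,0]-.536,C[...,1]-.12)<.06)]
print(len(q),np.median(q,0))
E
```

```text
{'time': 3.725, 'position': [0.5389, 0.1189, 0.1336], 'tool_rot': [0.6301, 0.3224, -0.6276, 0.3243], 'ft_force': [-0.3912, 0.2153, 0.2881], 'grip_width': 0.0505, 'q': [0.015, 0.5512, 1.7041, -0.0009, 0.882, 2.2073]}
tool delta cm [ 7.06 -0.19  0.11] yaw_y -0.621 down tilt in tool (rotvec to fix) [ 0.     -0.002  -0.0039]
597 [0.53774336 0.11931116 0.10053472] [0.53700775 0.11965766 0.0996018 ]
tool delta cm [ 3.4  -0.21  0.03] yaw_y -0.621 down tilt in tool (rotvec to fix) [ 0.     -0.0017 -0.004 ]
6190 [0.54263638 0.11411609 0.04065675]
```

The pin's collar rests on the block, so its tip is at 0.014 and its top at 0.100, matching the depth reading. I'll descend to TCP z = 0.067 and grip.

Request:
{"op": "arm_command", "data": {
  "plan": [
    [1.3,-0.2,0,0,0,0,5],
    [1.7,0,0,0,0,0,5],
    [1.7,0,0,0,0,0,5],
    [1.5,0,0,0,0,0,5],
    [0,0,0,0,0,0,5]
  ],
  "grip_force": 40
}}

```text
time: 4.4
position: [0.5367, 0.1208, 0.0685]
tool_rot: [0.63, 0.323, -0.627, 0.325]
ft_force: [-0.4, -0.0, 0.9]
grip_width: 0.0499
```

```bash
python3 - <<'E'
from h import *
show(0); go([.537,.1195,.067])
E
```

```text
{'time': 4.4, 'position': [0.5367, 0.1208, 0.0685], 'tool_rot': [0.6297, 0.323, -0.6272, 0.3251], 'ft_force': [-0.4272, -0.0041, 0.8854], 'grip_width': 0.0499, 'q': [0.0188, 0.6552, 1.7481, -0.0016, 0.7338, 2.2095]}
tool delta cm [0.15 0.1  0.09] yaw_y -0.619 down tilt in tool (rotvec to fix) [ 0.     -0.0018 -0.0042]
```

Request:
{"op": "arm_command", "data": {
  "plan": [
    [0.1,0.1,0.1,0,0,0,4],
    [0,0,0,0,0,0,1.2],
    [0,0,0,0,0,0,1.2],
    [0,0,0,0,0,0,1.2],
    [0,0,0,0,0,0,1.2],
    [0,0,0,0,0,0,1.2]
  ],
  "grip_force": 40
}}

```text
time: 5.15
position: [0.538, 0.1194, 0.0688]
tool_rot: [0.631, 0.323, -0.626, 0.326]
ft_force: [0.5, 0.4, -1.6]
grip_width: 0.0168
```

```bash
python3 - <<'E'
from h import *
show(0); go([.537,.1195,.067])
E
```

```text
{'time': 5.15, 'position': [0.538, 0.1194, 0.0688], 'tool_rot': [0.6307, 0.3226, -0.6263, 0.3256], 'ft_force': [0.4819, 0.3586, -1.6129], 'grip_width': 0.0168, 'q': [0.0161, 0.6547, 1.7478, -0.0017, 0.7316, 2.2067]}
tool delta cm [ 0.18 -0.09  0.05] yaw_y -0.619 down tilt in tool (rotvec to fix) [ 0.     -0.0035 -0.0067]
```

Request:
{"op": "arm_command", "data": {
  "plan": [
    [-3,0,0,0,0,0.006,1.2],
    [-3.2,0,0,0,0,0,1.2],
    [-3.2,0,0,0,0,0,1.2],
    [0,2.6,3.4,0,0,0,1.2],
    [0,2.9,3.8,0,0,0,1.2],
    [0,2.9,3.8,0,0,0,1.2],
    [0,2.9,3.8,0,0,0,1.2],
    [0,2.9,3.8,0,0,0,1.2],
    [0,2.9,3.8,0,0,0,1.2],
    [0,2.0,2.5,0,0,0,1.2],
    [0,0,0,0,0,0,1.2]
  ]
}}

```text
time: 6.52
position: [0.5487, -0.2029, 0.1664]
tool_rot: [0.631, 0.321, -0.625, 0.329]
ft_force: [0.1, -0.4, -1.1]
grip_width: 0.0169
```

```bash
python3 - <<'E'
from h import *
show(0); go([.551,-.214,.16])
p,d,K,T=cam("wrist"); np.savez("w3.npz",p=p,d=d,K=K,T=T)
cv2.imwrite("pics/w3.png",p)
E
```

```text
{'time': 6.525, 'position': [0.5487, -0.2029, 0.1664], 'tool_rot': [0.6313, 0.3212, -0.6247, 0.3286], 'ft_force': [0.0658, -0.3704, -1.0665], 'grip_width': 0.0169, 'q': [-0.5465, 0.5385, 1.6015, 0.0031, 0.9879, 1.6386]}
tool delta cm [0.64 0.82 0.77] yaw_y -0.616 down tilt in tool (rotvec to fix) [ 0.     -0.0035 -0.0136]
```

View pics/w3.png

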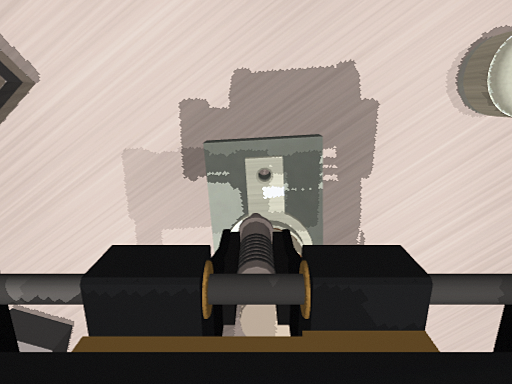

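The hole shows at about (265,174) and the pin tip at about (256,215). I'll locate both by ray casting.

```bash
python3 - <<'E'
from h import *
f=np.load("w3.npz"); p,d,K,T=[f[k] for k in "pdKT"]
g=cv2.cvtColor(p,cv2.COLOR_BGR2GRAY)
r=g[164:186,254:278]; print(r[::2,::2])
m=(r<90).astype(np.uint8); n,l,s,c=cv2.connectedComponentsWithStats(m); print(s[1:],c[1:]+[254,164])
C=cloud(d,K,T)
for v in range(206,236,4): print(v,g[v,236:280:3],d[v,256].round(3),C[v,256].round(3))
h=ray(265,174,K,T,.03); print("hole",h)
o=robot.get_obs(); M=R.from_quat(o["tool_rot"]).as_matrix()
tip=o["position"]+M[:,0]*.0548; print("tip nominal",tip)
i=np.linalg.inv(T)@np.r_[tip,1]; print("tip px",K@i[:3]/i[2])
# cap from other
print("d hole-tip in tool cm",M.T@(h-tip)*100)
E
```

```text
[[180 180 179 178 180 179 179 178 185 178 179 180]
 [181 178 180 181 184 180 180 177 219 194 177 177]
 [180 182 185 166 129 130 130 160 180 180 180 179]
 [182 182 148 126 103 136 117 125 138 181 176 178]
 [177 173 131 108 111 145 112 106 115 155 179 180]
 [177 158  92  55 106 114  94  51  78 160 227 225]
 [185 161 108  51  57  56  57  54 103 145 221 217]
 [180 164 147  83  59  58  59  86 158 189 222 220]
 [183 187 161 146 114 103 114 136 193 215 219 218]
 [183 183 180 167 175 181 178 170 206 222 220 219]
 [189 188 189 190 188 179 181 182 223 220 220 218]]
[[ 5  8 12  8 59]] [[264.3559322  176.05084746]]
206 [169 169  82  93 162 177 178 177 179 179 179 178 215 216 216] 0.316 [ 0.532 -0.192  0.03 ]
210 [171 171 118  93 140 175 177 174 174 171 171 212 208 204 210] 0.316 [ 0.529 -0.19   0.031]
214 [172 171 173  92 136 143  62  61 154 182 181 180 178 178 177] 0.224 [ 0.551 -0.206  0.119]
218 [170  82 113 152  67 116 122 123 114  71 125 182 179 175 174] 0.199 [ 0.556 -0.209  0.142]
222 [ 84 255  71 119 120  91  71  71  95 116 116  72 113 108 108] 0.198 [ 0.555 -0.208  0.145]
226 [253 148 117  75  74  76  77  77  75  73  79 115 103 183 196] 0.191 [ 0.555 -0.208  0.151]
230 [255  95  92  75  74  75  76  76  75  73  68  79 118 127 130] 0.186 [ 0.554 -0.208  0.157]
234 [12 22 65 73 75 31 25 26 29 68 69 61 78 12 16] 0.179 [ 0.555 -0.208  0.164]
hole [ 0.55243769 -0.21653006  0.03      ]
tip nominal [ 0.54877824 -0.20149547  0.1113724 ]
tip px [253.0364728 216.238545    1.       ]
d hole-tip in tool cm [8.14658625 1.06950318 1.04798252]
```

Request:
{"op": "arm_command", "data": {
  "plan": [
    [0,0,0,0,0,-0.013,1.2],
    [0,1.1,0.9,0,0,0,1.2],
    [1.5,0,0,0,0,0,1.2],
    [2,0,0,0,0,0,1.2],
    [1.8,0,0,0,0,0,1.2],
    [0,0,0,0,0,0,1.2]
  ]
}}

```text
time: 7.32
position: [0.5509, -0.21, 0.1087]
tool_rot: [0.627, 0.33, -0.627, 0.324]
ft_force: [0.1, -0.4, -1.3]
grip_width: 0.017
```

```bash
python3 - <<'E'
from h import *
show(0); go([.5524,-.2165,.1])
p,d,K,T=cam("wrist"); np.savez("w4.npz",p=p,d=d,K=K,T=T)
b=cam("scene")[0]
cv2.imwrite("pics/w4.png",np.hstack([cv2.resize(p[130:270,180:340],(400,350),interpolation=2),cv2.resize(b[110:180,200:280],(400,350),interpolation=2)]))
o=robot.get_obs(); M=R.from_quat(o["tool_rot"]).as_matrix()
tip=o["position"]+M[:,0]*.0548; h=np.array([.5524,-.2165,.03]); print("d",M.T@(h-tip)*100)
for q in(tip,h):
  i=np.linalg.inv(T)@np.r_[q,1]; print("px",K@i[:3]/i[2])
E
```

```text
{'time': 7.325, 'position': [0.5509, -0.21, 0.1087], 'tool_rot': [0.6271, 0.3301, -0.6268, 0.3239], 'ft_force': [0.0858, -0.3756, -1.2841], 'grip_width': 0.017, 'q': [-0.5561, 0.6319, 1.6165, 0.0062, 0.9004, 1.6202]}
tool delta cm [0.87 0.5  0.45] yaw_y -0.609 down tilt in tool (rotvec to fix) [-0.     -0.0044  0.0075]
d [2.55892935 0.37259346 0.49187804]
px [254.40157797 212.81430672   1.        ]
px [261.00099516 196.39485225   1.        ]
```

View pics/w4.png

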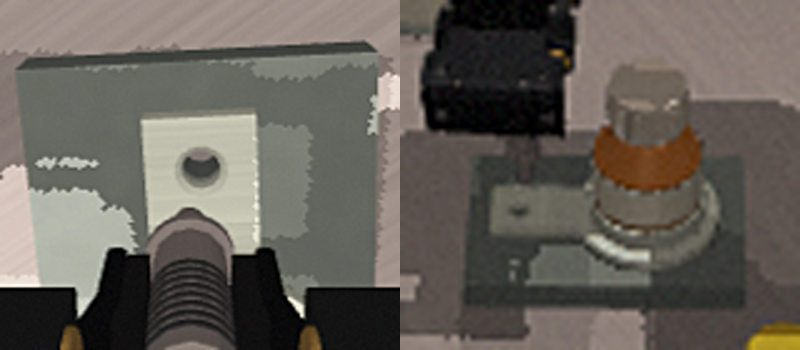

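```bash
python3 - <<'E'
from h import *
f=np.load("w4.npz"); p,d,K,T=[f[k] for k in "pdKT"]
o=robot.get_obs(); M=R.from_quat(o["tool_rot"]).as_matrix()
def px(x,y,z):
  i=np.linalg.inv(T)@np.r_[o["position"]+M@np.array([x,y,z]),1]; return (K@i[:3]/i[2])[:2].round(1)
print("tip far edge r3,r4.5",px(.0548,.003,0),px(.053,.0045,0),"collar far",px(.0288,.011,0),px(.0248,.011,0),"collar sides",px(.0248,0,.011),px(.0248,0,-.011),"top",px(-.0312,.009,0),px(-.0312,-.009,0))
g=cv2.cvtColor(p,cv2.COLOR_BGR2GRAY)
print(g[206:232,250:262:2])
C=cloud(d,K,T); 
for v in range(210,262,4):
  print(v,(M.T@(C[v,256]-o["position"])*1000).round(1))
E
```

```text
tip far edge r3,r4.5 [254.4 208.7] [254.4 207.5] collar far [254.3 210.7] [254.2 213. ] collar sides [272.6 230.2] [235.9 230.2] top [253.8 262.5] [253.9 298.5]
[[193 196 182 181 186 191]
 [195 194 193 186 187 188]
 [197 198 199 199 195 189]
 [197 195 195 194 194 194]
 [190 191 192 191 191 190]
 [192 192 197 197 194 192]
 [192 195 193 194 197 196]
 [197 152  65  52 138 200]
 [201  81  67  72  58 170]
 [157  63  75  76  70  76]
 [ 90  76  78  78  77  65]
 [ 71  83  91  98  94  76]
 [102 132 132 132 132 121]
 [131 127 130 129 124 126]
 [127 128 126 125 125 122]
 [127 129 103  95 121 124]
 [ 97  87  78  77  76 103]
 [ 76  78  80  81  80  76]
 [ 78  82  81  84  83  81]
 [ 79  82  81  81  82  81]
 [ 80  82  79  82  82  80]
 [ 81  80  81  82  81  81]
 [ 80  82  82  81  80  82]
 [ 80  80  80  81  81  82]
 [ 81  82  81  83  82  81]
 [ 81  80  80  84  83  82]]
210 [81.  -7.4  1.1]
214 [49.1  1.3  1.1]
218 [26.   7.4  1. ]
222 [21.9  6.5  1. ]
226 [17.3  5.8  1. ]
230 [10.3  6.3  1. ]
234 [4.6 6.5 1. ]
238 [-0.8  6.6  1. ]
242 [-5.4  6.5  1. ]
246 [-10.4   6.7   1. ]
250 [-15.4   7.1   1. ]
254 [-19.2   6.9   1. ]
258 [-23.    6.8   1. ]
```

Request:
{"op": "arm_command", "data": {
  "plan": [
    [0,0.6,0.3,0,0,0.007,1.2],
    [0,0,0,0,0,0,1.2],
    [0.5,0,0,0,0,0,1.2],
    [0.5,0,0,0,0,0,1.2],
    [0,0,0,0,0,0,1.2]
  ]
}}

```text
time: 8.05
position: [0.557, -0.2178, 0.1019]
tool_rot: [0.63, 0.325, -0.624, 0.329]
ft_force: [0.4, -0.6, -0.9]
grip_width: 0.017
```

```bash
python3 - <<'E'
from h import *
show(0)
p,d,K,T=cam("wrist"); np.savez("w5.npz",p=p,d=d,K=K,T=T)
o=robot.get_obs(); M=R.from_quat(o["tool_rot"]).as_matrix()
tip=o["position"]+M@np.array([.0548,-.0027,.0012]); h=np.array([.5521,-.2164,.03]); print("d",M.T@(h-tip)*100); go(h)
g=cv2.cvtColor(p,cv2.COLOR_BGR2GRAY)
cv2.imwrite("pics/w5.png",cv2.resize(p[150:260,200:310],(600,600),interpolation=2))
E
```

```text
{'time': 8.05, 'position': [0.557, -0.2178, 0.1019], 'tool_rot': [0.6298, 0.3252, -0.6241, 0.3288], 'ft_force': [0.3876, -0.5565, -0.9308], 'grip_width': 0.017, 'q': [-0.5618, 0.6461, 1.6106, 0.0058, 0.8765, 1.6146]}
d [ 1.71920616 -0.29445555  0.08018596]
tool delta cm [ 7.2  -0.56  0.2 ] yaw_y -0.609 down tilt in tool (rotvec to fix) [-0.     -0.0049 -0.0087]
```

View pics/w5.png

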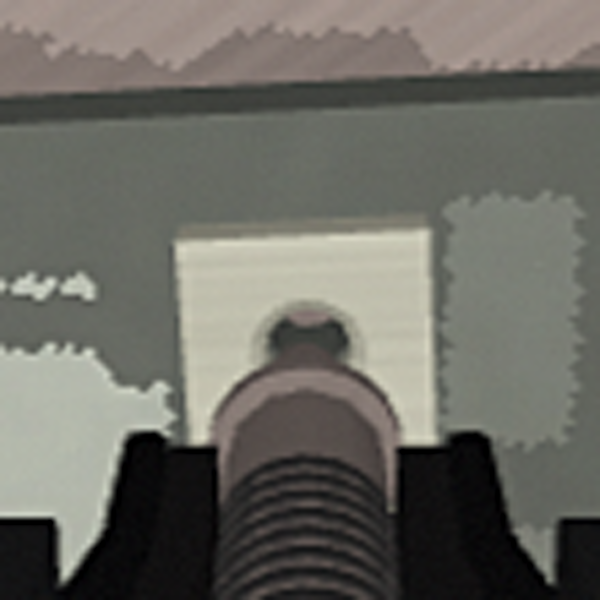

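In the crop the tip's far edge is at about (303,350), just in front of the hole centre at about (307,337). I'll compute the relative offset from this single image.

```bash
python3 - <<'E'
from h import *
f=np.load("w5.npz"); p,d,K,T=[f[k] for k in "pdKT"]
g=cv2.cvtColor(p,cv2.COLOR_BGR2GRAY)
print(g[202:224,246:270:1])
for _ in range(3):
  optics.camera_info("wrist"); o=robot.get_obs(); print(o["position"].round(4) if hasattr(o["position"],"round") else o["position"],np.round(o["tool_rot"],4))
M=R.from_quat(o["tool_rot"]).as_matrix()
h=ray(256.3,211.8,K,T,.03)
for v in (216.5,218,219): print(M.T@(h-ray(255.5,v,K,T,.0475))*100)
C=cloud(d,K,T)
for v in range(208,226,2): print(v,(M.T@(C[v,256]-h)*1000).round(1))
E
```

```text
[[188 190 189 189 191 191 190 190 189 190 191 189 191 190 191 189 189 189
  190 189 189 189 187 188]
 [188 190 189 188 188 190 190 190 190 189 190 190 188 187 188 188 189 188
  188 188 189 187 188 187]
 [186 186 187 186 187 189 189 187 188 187 189 187 188 188 191 190 188 189
  189 188 189 189 188 188]
 [188 189 189 190 191 190 173 164 156 145 147 155 153 167 187 190 192 191
  190 190 188 189 190 190]
 [190 189 193 192 173 168 151 142 142 137 135 139 142 142 143 160 184 191
  191 192 190 190 188 189]
 [191 193 191 177 154 144 131 131 124 119 117 119 125 129 138 146 147 169
  187 191 190 189 188 187]
 [189 191 168 151 148 111  82 107 124 122 124 123 124 123  92 110 143 152
  160 183 190 187 187 187]
 [188 174 156 151 103  54  49  63  93 106 107  94  89  67  53  46  78 140
  153 178 190 189 190 188]
 [182 159 151 118  66  54  58  62  58  56  56  56  59  60  62  57  45 131
  157 165 185 191 188 187]
 [169 150 139  81  47  58  61  60  63  63  61  62  63  61  65  61  51  84
  149 155 176 187 184 186]
 [161 155 152  90  50  57  60  63  64  64  66  63  64  63  63  61  54  56
  143 167 169 18
[... 923 characters left out ...]
26 130 130 106  97  98  87  77  76  78  77  78  77  81 101 111 120 123
  121 121 124 126 111  69]
 [129 130 100  77  75  78  77  79  82  80  80  82  79  78  76  75  81  91
  111 121 123 127 128 107]]
[ 0.5572 -0.2179  0.102 ] [ 0.6299  0.3251 -0.624   0.3289]
[ 0.5572 -0.2179  0.102 ] [ 0.6299  0.3251 -0.624   0.3289]
[ 0.5572 -0.2179  0.102 ] [ 0.6299  0.3251 -0.624   0.3289]
[ 1.7472911  -0.28885997  0.05955752]
[ 1.74824907 -0.17836249  0.05963075]
[ 1.74888914 -0.10453292  0.05967968]
208 [29.7 -7.4 -0.2]
210 [28.2 -8.6 -0.2]
212 [22.4 -8.3 -0.2]
214 [-23.7   7.   -0.3]
216 [-44.7  13.5  -0.3]
218 [-47.9  13.5  -0.3]
220 [-48.   12.2  -0.3]
222 [-51.   12.1  -0.3]
224 [-53.1  11.7  -0.3]
```

Request:
{"op": "arm_command", "data": {
  "plan": [
    [0,-0.25,0.05,0,0,0,1.2],
    [0,0,0,0,0,0,1.2]
  ]
}}

```text
time: 8.35
position: [0.5546, -0.2167, 0.102]
tool_rot: [0.63, 0.325, -0.624, 0.329]
ft_force: [-0.6, -0.5, -1.4]
grip_width: 0.017
```

```bash
cat > chk.py <<'E'
from h import *
show(0)
p,d,K,T=cam("wrist"); np.savez("w6.npz",p=p,d=d,K=K,T=T)
o=robot.get_obs(); M=R.from_quat(o["tool_rot"]).as_matrix()
tip=o["position"]+M@np.array([.0548,-.0027,.0012]); h=np.array([.5521,-.2164,.03]); print("d",M.T@(h-tip)*100); go(h)
C=cloud(d,K,T); L=(C-o["position"])@M*1000
# rod axis from depth: rod-surface far side between tip and collar, handle surface
for v in range(204,222): print(v,L[v,256].round(1),p[v,256])
E
python3 chk.py
```

```text
{'time': 8.35, 'position': [0.5546, -0.2167, 0.102], 'tool_rot': [0.6298, 0.3252, -0.624, 0.3289], 'ft_force': [-0.5795, -0.462, -1.3549], 'grip_width': 0.017, 'q': [-0.5624, 0.643, 1.6176, 0.0059, 0.8723, 1.6139]}
d [ 1.72331423 -0.04217374  0.03372897]
tool delta cm [ 7.2  -0.31  0.15] yaw_y -0.609 down tilt in tool (rotvec to fix) [ 0.     -0.0049 -0.0089]
204 [101.7  -8.5   1.1] [113 116 130]
205 [100.5  -9.    1.1] [117 122 134]
206 [101.5 -10.2   1.1] [100 106 115]
207 [ 99.  -10.2   1.1] [54 57 54]
208 [ 97.1 -10.4   1.1] [58 63 60]
209 [ 95.2 -10.6   1.1] [61 66 63]
210 [ 91.  -10.    1.1] [62 66 65]
211 [ 89.6 -10.3   1.1] [62 67 64]
212 [ 87.1 -10.3   1.1] [62 67 65]
213 [50.6  2.3  1. ] [69 73 81]
214 [46.6  3.   1. ] [69 72 80]
215 [29.   8.9  1. ] [71 74 82]
216 [25.4  9.6  1. ] [75 80 88]
217 [24.   9.5  1. ] [ 90  94 104]
218 [24.8  8.6  1. ] [125 131 145]
219 [25.1  7.8  1. ] [118 124 136]
220 [24.3  7.4  1. ] [117 123 135]
221 [22.7  7.5  1. ] [ 86  89 100]
```

Request:
{"op": "arm_command", "data": {
  "plan": [
    [0.6,0,0,0,0,0,1.2],
    [0.6,0,0,0,0,0,1.2],
    [0.6,0,0,0,0,0,1.2],
    [0.4,0,0,0,0,0,1.2]
  ]
}}

```text
time: 8.9
position: [0.5548, -0.2167, 0.0787]
tool_rot: [0.63, 0.325, -0.624, 0.329]
ft_force: [-2.0, 0.1, -0.4]
grip_width: 0.017
```

```bash
python3 chk.py | head -3
```

```text
{'time': 8.9, 'position': [0.5548, -0.2167, 0.0787], 'tool_rot': [0.6298, 0.3253, -0.6241, 0.3288], 'ft_force': [-2.0013, 0.1369, -0.4407], 'grip_width': 0.017, 'q': [-0.5622, 0.6786, 1.6295, 0.0061, 0.8251, 1.6137]}
d [-0.66239864  0.02503701  0.0353881 ]
tool delta cm [ 4.82 -0.24  0.16] yaw_y -0.609 down tilt in tool (rotvec to fix) [ 0.     -0.0049 -0.0075]
```

The tip is 6.6 mm into the hole with almost no force. I'll continue until it is home.

Request:
{"op": "arm_command", "data": {
  "plan": [
    [0.6,0,0,0,0,0,1.2],
    [0.6,0,0,0,0,0,1.2],
    [0.5,0,0,0,0,0,1.2],
    [0.3,0,0,0,0,0,1.2],
    [0.2,0,0,0,0,0,1.2]
  ]
}}

```text
time: 9.57
position: [0.555, -0.2165, 0.0585]
tool_rot: [0.63, 0.326, -0.624, 0.329]
ft_force: [-4.4, 2.8, 16.8]
grip_width: 0.017
```

```bash
python3 chk.py | head -3
```

```text
{'time': 9.575, 'position': [0.555, -0.2165, 0.0585], 'tool_rot': [0.6296, 0.3255, -0.6241, 0.3288], 'ft_force': [-4.3939, 2.7828, 16.8319], 'grip_width': 0.017, 'q': [-0.5617, 0.7103, 1.6377, 0.0062, 0.7857, 1.6135]}
d [-2.62767777  0.01179565  0.04923455]
tool delta cm [ 2.85 -0.26  0.17] yaw_y -0.609 down tilt in tool (rotvec to fix) [-0.     -0.0048 -0.0077]
```

The collar is seated: 26 mm deep with a 17 N reaction. I'll release, rise, and look.

Request:
{"op": "arm_command", "data": {
  "plan": [
    [-0.1,0,0,0,0,0,3.5],
    [0,0,0,0,0,0,4],
    [0,0,0,0,0,0,4.5],
    [-2,0,0,0,0,0,4.5],
    [-3,0,0,0,0,0,4.5],
    [-3,0,0,0,0,0,5],
    [-4,0,0,0,0,0,7],
    [-3,0,0,0,0,0,8.7],
    [0,-3.5,0.2,0,0,0,8.7],
    [0,-3.5,0.2,0,0,0,8.7],
    [0,0,0,0,0,0,8.7]
  ]
}}

```text
time: 11.0
position: [0.4945, -0.1806, 0.2118]
tool_rot: [0.631, 0.324, -0.623, 0.33]
ft_force: [-0.0, 0.1, 0.5]
grip_width: 0.0853
```

```bash
python3 - <<'E'
from h import *
show(0); go([.4855,-.171,.2])
p,d,K,T=cam("wrist"); np.savez("w7.npz",p=p,d=d,K=K,T=T); C=cloud(d,K,T)
for (x,y,z,r) in((.485,-.171,.134,.05),(.552,-.2165,.09,.03)):
  q=C[(d>0)&(abs(C[...,2]-z)<.008)&(np.hypot(C[...,0]-x,C[...,1]-y)<r)]
  if len(q): print(len(q),np.median(q,0),(q.min(0)+q.max(0))/2,np.ptp(q,0))
cv2.imwrite("pics/w7.png",p)
E
```

```text
{'time': 11.0, 'position': [0.4945, -0.1806, 0.2118], 'tool_rot': [0.6306, 0.3239, -0.6234, 0.3299], 'ft_force': [-0.006, 0.1481, 0.4873], 'grip_width': 0.0853, 'q': [-0.5652, 0.4044, 1.7001, 0.0052, 1.0246, 1.6125]}
tool delta cm [ 1.17 -1.3  -0.27] yaw_y -0.61 down tilt in tool (rotvec to fix) [ 0.     -0.005  -0.0122]
2769 [ 0.48748349 -0.17481583  0.13457544] [ 0.48627752 -0.17362883  0.13138183] [0.0461635  0.04695324 0.01071137]
382 [ 0.55333019 -0.21618939  0.0904179 ] [ 0.55310411 -0.21605783  0.08815555] [0.01807339 0.01773491 0.009316  ]
```

View pics/w7.png

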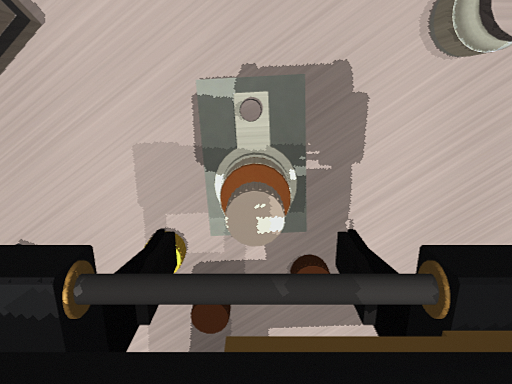

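The pin is home with its top at z = 0.090; it appears at (251,109). The cap top is at about (254,217), giving a cap centre of (0.4865,-0.1737). I'll align over it.

Request:
{"op": "arm_command", "data": {
  "plan": [
    [0,-1.0,-0.1,0,0,-0.01,8.7],
    [0,0,0,0,0,0,8.7],
    [2,0,0,0,0,0,8.7],
    [2,0,0,0,0,0,8.7],
    [0,0,0,0,0,0,8.7]
  ]
}}

```text
time: 11.68
position: [0.4931, -0.1781, 0.171]
tool_rot: [0.63, 0.324, -0.624, 0.329]
ft_force: [0.1, 0.1, 0.3]
grip_width: 0.0869
```

```bash
python3 - <<'E'
from h import *
show(0); go([.4865,-.1735,.105])
p,d,K,T=cam("wrist"); C=cloud(d,K,T)
q=C[(d>0)&(abs(C[...,2]-.134)<.008)&(np.hypot(C[...,0]-.4865,C[...,1]+.1735)<.05)]
print(len(q),np.median(q,0),(q.min(0)+q.max(0))/2,np.ptp(q,0)); go((q.min(0)+q.max(0))/2)
E
```

```text
{'time': 11.675, 'position': [0.4931, -0.1781, 0.171], 'tool_rot': [0.6305, 0.3243, -0.6238, 0.3289], 'ft_force': [0.1012, 0.1466, 0.2613], 'grip_width': 0.0869, 'q': [-0.5628, 0.4609, 1.7457, 0.0061, 0.9246, 1.6147]}
tool delta cm [ 6.59 -0.87  0.04] yaw_y -0.61 down tilt in tool (rotvec to fix) [ 0.     -0.0053 -0.0101]
3853 [ 0.48776913 -0.17497535  0.13459961] [ 0.48650625 -0.17421276  0.13128307] [0.04626264 0.04598177 0.01050388]
tool delta cm [ 4.04 -0.89  0.09] yaw_y -0.61 down tilt in tool (rotvec to fix) [ 0.     -0.0054 -0.0121]
```

Request:
{"op": "arm_command", "data": {
  "plan": [
    [0,-0.85,0.05,0,0,0,8.7],
    [0,0,0,0,0,0,8.7],
    [1.5,0,0,0,0,0,8.7],
    [0,0,0,0,0,0,8.7]
  ]
}}

```text
time: 12.22
position: [0.4875, -0.1745, 0.1577]
tool_rot: [0.632, 0.322, -0.623, 0.331]
ft_force: [-0.2, 0.2, -0.3]
grip_width: 0.0868
```

```bash
python3 - <<'E'
from h import *
show(0); go([.4865,-.174,.105])
E
```

```text
{'time': 12.225, 'position': [0.4875, -0.1745, 0.1577], 'tool_rot': [0.6315, 0.3225, -0.6227, 0.3309], 'ft_force': [-0.2362, 0.2359, -0.3087], 'grip_width': 0.0868, 'q': [-0.5628, 0.4718, 1.778, 0.0063, 0.8751, 1.6143]}
tool delta cm [ 5.27 -0.2   0.04] yaw_y -0.61 down tilt in tool (rotvec to fix) [ 0.     -0.0057 -0.0164]
```

Request:
{"op": "arm_command", "data": {
  "plan": [
    [0,0,0,0,-0.005,-0.015,8.7],
    [0,-0.1,0,0,0,0,8.7],
    [1.3,0,0,0,0,0,8.7],
    [1.3,0,0,0,0,0,8.7],
    [1.3,0,0,0,0,0,8.7],
    [1.0,0,0,0,0,0,8.7],
    [0,0,0,0,0,0,8.7]
  ]
}}

```text
time: 13.1
position: [0.4864, -0.1738, 0.1043]
tool_rot: [-0.627, -0.327, 0.627, -0.326]
ft_force: [-1.4, 0.4, 0.1]
grip_width: 0.0866
```

```bash
python3 - <<'E'
from h import *
show(0); go([.4865,-.174,.106])
E
```

```text
{'time': 13.1, 'position': [0.4864, -0.1738, 0.1043], 'tool_rot': [-0.627, -0.3272, 0.6273, -0.3262], 'ft_force': [-1.4078, 0.408, 0.1404], 'grip_width': 0.0866, 'q': [-0.5599, 0.5651, 1.8085, 0.0004, 0.7695, 1.621]}
tool delta cm [-0.17  0.01  0.01] yaw_y -0.61 down tilt in tool (rotvec to fix) [-0.     -0.0002  0.0015]
```

Aligned and level. I'll close on the cap at 40 N.

Request:
{"op": "arm_command", "data": {
  "plan": [
    [0,0,0,0,0,0,5.5],
    [0,0,0,0,0,0,4],
    [0,0,0,0,0,0,4],
    [0,0,0,0,0,0,4],
    [0,0,0,0,0,0,4],
    [0,0,0,0,0,0,4]
  ],
  "grip_force": 40
}}

```text
time: 13.85
position: [0.4874, -0.1742, 0.1054]
tool_rot: [0.628, 0.326, -0.627, 0.327]
ft_force: [-0.1, -1.0, -1.8]
grip_width: 0.0455
```

```bash
python3 - <<'E'
from h import *
show(0); go([.4865,-.174,.1043])
E
```

```text
{'time': 13.85, 'position': [0.4874, -0.1742, 0.1054], 'tool_rot': [0.6277, 0.3262, -0.6267, 0.327], 'ft_force': [-0.1224, -1.0368, -1.8008], 'grip_width': 0.0455, 'q': [-0.5598, 0.5633, 1.8074, 0.001, 0.7693, 1.6209]}
tool delta cm [ 0.11 -0.09  0.04] yaw_y -0.611 down tilt in tool (rotvec to fix) [-0.     -0.0007 -0.0016]
```

Request:
{"op": "arm_command", "data": {
  "plan": [
    [0.3,0,0,0,0,0,4],
    [0.25,0,0,0,0,0,4],
    [0.1,0,0,0,0,0,4]
  ]
}}

```text
time: 14.22
position: [0.4875, -0.1742, 0.1005]
tool_rot: [0.628, 0.326, -0.627, 0.327]
ft_force: [-1.4, 0.7, 8.2]
grip_width: 0.0454
```

The cap is pressed 4.9 mm at 8 N. I'll twist counter-clockwise, which is negative about tool x.

Request:
{"op": "arm_command", "data": {
  "plan": [
    [0.05,0,0,-0.17,0,0,4],
    [0.05,0,0,-0.17,0,0,4],
    [0.05,0,0,-0.17,0,0,4],
    [0.05,0,0,-0.17,0,0,4]
  ]
}}

```text
time: 14.72
position: [0.4887, -0.1729, 0.1014]
tool_rot: [0.479, 0.52, -0.476, 0.523]
ft_force: [-0.4, 2.8, 6.5]
grip_width: 0.0451
```

```bash
python3 - <<'E'
from h import *
show(0); go([.4875,-.1742,.1005])
E
```

```text
{'time': 14.725, 'position': [0.4887, -0.1729, 0.1014], 'tool_rot': [0.4789, 0.5204, -0.4757, 0.523], 'ft_force': [-0.352, 2.8479, 6.504], 'grip_width': 0.0451, 'q': [-0.5582, 0.5699, 1.8108, 0.0055, 0.7564, 0.9198]}
tool delta cm [ 0.09 -0.13  0.12] yaw_y 0.089 down tilt in tool (rotvec to fix) [ 0.     -0.0003 -0.0059]
```

Turned 0.70 rad with the press held at 4 mm. I'll continue to about 1.25 rad with slightly more press.

Request:
{"op": "arm_command", "data": {
  "plan": [
    [0.12,-0.1,0.1,-0.17,0,0,4],
    [0.08,0,0,-0.17,0,0,4],
    [0.08,0,0,-0.17,0,0,4],
    [0.05,0,0,-0.05,0,0,4]
  ]
}}

```text
time: 15.22
position: [0.4881, -0.1713, 0.101]
tool_rot: [0.312, 0.634, -0.306, 0.638]
ft_force: [-1.3, 0.8, 7.0]
grip_width: 0.0455
```

```bash
python3 - <<'E'
from h import *
show(0); go([.4875,-.1742,.1005])
p=cam("wrist")[0]; cv2.imwrite("pics/w8.png",p)
E
```

```text
{'time': 15.225, 'position': [0.4881, -0.1713, 0.101], 'tool_rot': [0.3116, 0.6343, -0.3064, 0.6377], 'ft_force': [-1.276, 0.7757, 6.9955], 'grip_width': 0.0455, 'q': [-0.5585, 0.5696, 1.8141, 0.0115, 0.7539, 0.3378]}
tool delta cm [ 0.05 -0.23  0.19] yaw_y 0.666 down tilt in tool (rotvec to fix) [-0.      0.0011 -0.0087]
```

View pics/w8.png

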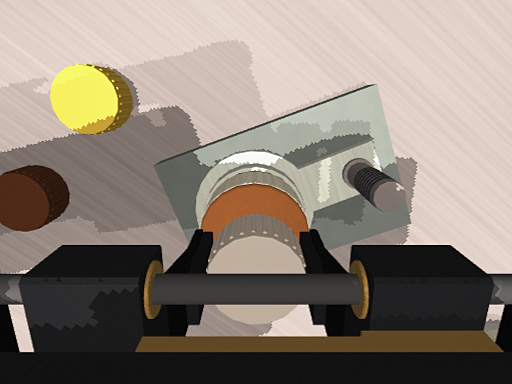

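The gripper has turned 1.28 rad (73°) while the stand stayed put: the ear and pin, at about (375,185), are still aligned with the plate. I'll lift straight up.

Request:
{"op": "arm_command", "data": {
  "plan": [
    [-0.6,0,0,0,0,0,4],
    [-0.8,0,0,0,0,0,4],
    [-1,0,0,0,0,0,4],
    [-1.5,0,0,0,0,0,4],
    [-1.5,0,0,0,0,0,4],
    [-1.5,0,0,0,0,0,4],
    [-1.5,0,0,0,0,0,4],
    [-0.5,0,0,0,0,0,4],
    [0,0,0,0,0,0,4],
    [0,0,0,0,0,0,4]
  ]
}}

```text
time: 16.52
position: [0.4866, -0.1717, 0.1939]
tool_rot: [0.311, 0.635, -0.306, 0.637]
ft_force: [-0.9, 0.4, -0.2]
grip_width: 0.0455
```

```bash
python3 - <<'E'
from h import *
show(0); go([.4875,-.1735,.19])
w=cam("wrist")[0]; b=cam("scene")[0]
for n in("top","scene"):
  p,d,K,T=cam(n); C=cloud(d,K,T)
  q=C[(d>0)&(abs(C[...,2]-.09)<.012)&(np.hypot(C[...,0]-.552,C[...,1]+.216)<.03)]; print(n,len(q),np.median(q,0) if len(q) else 0)
cv2.imwrite("pics/end.png",np.hstack([cv2.resize(w,(400,300)),cv2.resize(b[70:190,170:330],(400,300),interpolation=2)]))
E
```

```text
{'time': 16.525, 'position': [0.4866, -0.1717, 0.1939], 'tool_rot': [0.3113, 0.6347, -0.3064, 0.6375], 'ft_force': [-0.9034, 0.4084, -0.1814], 'grip_width': 0.0455, 'q': [-0.5604, 0.4194, 1.7382, 0.0088, 0.9808, 0.3387]}
tool delta cm [ 0.39 -0.04  0.2 ] yaw_y 0.667 down tilt in tool (rotvec to fix) [ 0.      0.0004 -0.008 ]
top 0 0
scene 40 [ 0.55367343 -0.2089491   0.08861362]
```

View pics/end.png

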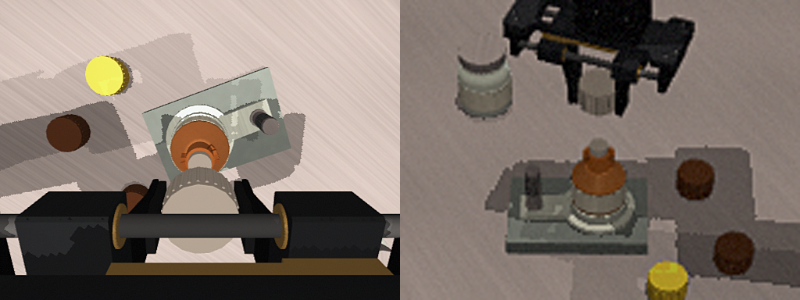

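The cap is in the jaws about 7 cm above the open bottle (insert at about (598,148)), and the pin is seated at (532,188). I'll hand in.

```bash
python3 -c "
from h import *
show(0); workorder.hand_in()"
```

```text
{'time': 16.725, 'position': [0.4866, -0.1717, 0.1938], 'tool_rot': [0.3113, 0.6348, -0.3064, 0.6374], 'ft_force': [0.2849, 0.5244, 1.1015], 'grip_width': 0.0458, 'q': [-0.5604, 0.4197, 1.738, 0.0089, 0.981, 0.3387]}
the job is handed in; nothing more can be done
```

The job is handed in at 16.7 s of the 54 s allowed; no verdict was reported. The pin is home in the ear, and the cap is off and held above the open bottle.

- **Pin:** I put it through the ear and the foot. It seated about 26 mm below the ear's top with a 17 N reaction, and a close look afterwards put its top at z ≈ 0.090 m, the home height.
- **Cap:** I pressed it about 5 mm (about 8 N), turned the gripper about 73° counter-clockwise while it stayed 4–5 mm down, and lifted it straight off. The fingers closed to 46 mm on it. It is level within about 0.01 rad, roughly 73 mm above the rim and within a few millimetres of the bottle's axis.
- **Stand and bystanders:** The stand did not turn during the twist. I saw no contact with the bowl, jar or carton, but did not re-measure their positions at the end.

**Checks that disagreed:** the scene camera's last depth reading of the pin was about 7 mm off in y from the wrist measurement. That camera showed a similar bias of about 5 mm in y at the start, so I relied on the wrist view. The last top view gave no depth reading on the pin.

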